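# Press a captive panel screw home and tug-test it

### The job

One of the four captive screws on the instrument panel in the spring jig still stands proud: press it down until its brass ferrule is fully home, with no more than 25 N. Then grip its knob and tug it straight up with about 8 N (never more than 12 N) for a good second to check that the ferrule holds, ease off, and let go with the ferrule still home and the things around the jig left alone.

Things in the scene. Friction and masses are not known exactly. Their poses are not given: they have to be found in the camera images.
- jig: Fixed jig base, 210 x 160 x 18 mm; origin at its underside's centre, z up. A black carriage on it holds an aluminium panel, top face 54 mm above the bench, with four captive screws (brass ferrule under a ribbed knob 16 mm across). Three are finished, at jig (x, y) (-70,-46), (70,-46), (70,46) mm, tops 88 mm above the bench. The work screw is at (-45,30). Corner posts at (+-94,+-69) are 60 mm high.
- carriage (a joint): Vertical movement of the carriage and panel on their springs, m: 0 at rest, positive when pulled up, negative when pressed down. Firm springs: about 1 mm for every 8 N, so the force must be felt rather than read here. Travel is -6 to +5 mm.
- hole (a point): Point at the middle of the work screw's hole, on the panel's top face, 54 mm above the bench at rest; moves with the carriage. z up.
- ferrule (a joint): How far the work screw's brass ferrule (flange 11 mm across, 8 mm high) stands proud of the panel, m: 0 = fully home, flange on the panel (hard stop); starts 4 to 8 mm. A tight press fit that slides under about 14 N either way and stays where left: it takes more than 14 N to push home, and a pull of 14 N would drag it out again.
- knob: Ribbed steel knob of the work screw, upright cylinder 16 mm across, 26 mm tall; origin at the centre of its underside, z up. It floats up and down on the ferrule (drag 1 N; 2.5 to 6.5 mm of play, differing each time), and only at either end of this play pushes or pulls the ferrule. At the bottom of its float its underside sits on the ferrule's flange: 8 mm above the panel when the ferrule is home.
- screwdriver: Loose screwdriver lying beside the jig; leave alone. Origin on the underside, within its length.
- tape: Loose blue tape roll, 90 mm across, 19 mm high, lying flat near the jig; leave alone. Origin at the centre of its underside.
- spool: Loose grey wire spool, 52 mm across, 38 mm high, standing near the jig; leave alone. Origin at the centre of its underside.

How it is judged:
On the way, in this order (a step that is already met when the one before it is completed fails the run):
1. the ferrule is pressed fully home (within 0.8 mm) (value of joint ferrule below 0.0008 m), for 0.2 s.
2. the knob, held in the fingers with its free play taken up, is tugged with 6 to 10.5 N (carriage raised 0.75 to 1.31 mm) for 0.7 s and the ferrule stays home (value of joint carriage between 0.00075 and 0.00131 m and value of joint ferrule below 0.001 m and z of knob in the frame of hole above 0.0098 m and contact force between the fingers and knob above 0.5 N), for 0.7 s.
At the end, for the whole second after the job is handed in: The work screw's ferrule is home within 1 mm, the carriage is back at rest (within 0.5 mm), the knob is still and released (value of joint ferrule below 0.001 m and value of joint carriage between -0.0005 and 0.0005 m and linear speed of knob below 0.01 m/s); the robot touches nothing.
It fails at once if pressed with more than 25 N (carriage pushed down more than 3.12 mm) (value of joint carriage below -0.00312 m).
It fails at once if tugged with more than 12 N (carriage pulled up more than 1.5 mm) (value of joint carriage above 0.0015 m).
It fails at once if a bystander moved more than 20 mm (distance of any of screwdriver, tape, spool from where it was at the start of the episode above 0.02 m).
It also fails if it takes over 67 s, if anything falls off the work surface, if the arm or the gripper's body presses on something with over 40 N, if the wrist force passes 120 N, or if a joint passes its speed limit or range.

### The arm

A 7-joint arm with a two-finger parallel gripper is mounted at the origin on the work surface. World frame = base frame: x ahead of the robot, y to its left, z up, the work surface at z = 0. Lengths are in m, angles in rad, forces in N, time in s.
With the tool pointing down it reaches from about 0.425 to 0.875 m from the base axis. Payload 9.9 kg.
Tool frame: the origin (TCP) lies on the centre line of the jaws, within the pads' length; the fingertips stand 17 mm ahead of it and the grasp point (between the pads) lies 2 mm behind it; z points along the fingers, x is the direction in which the jaws open and shut, and the axes are right-handed (so a half turn about z gives the same grasp; the last joint's range is limited). The gripper opens to 85 mm and grips with 20 to 120 N. Pads are 22 mm wide; open, the fingers measure 114 mm over their backs; the gripper's body (76 mm by 85 mm) begins 54 mm behind the grasp point. The pads swing forward as they close: fully open they stand 13 mm farther back than shut.
Start: joints at [-1.428, 0.576, 0.025, 1.437, -0.015, 1.129, -0.057], TCP at [0.152, 0.658, 0.248] pointing down, gripper open.
Joint ranges: [-2.76, 2.76], [-0.34, 2.15], [-1.52, 1.57], [0.19, 2.46], [-1.09, 4.23], [0.17, 1.99], [-2.82, 2.82]. Speed limits (rad/s): [2.22, 2.22, 3.01, 3.01, 3.14, 3.14, 3.14].

### API

Orientations are given as a 3x3 rotation matrix whose columns are the frame's x, y, z axes.
In Python, from rig import r gives the robot as it stands.
- The arm moves only by the tool jog_arm, never from a script. Its argument "increments" is one flat list of numbers, 5 for each row, row after row: the shift along the tool's x, y, z in mm, then the turn about the tool's z in degrees, then the finger opening in mm, from 0 to 85.4. A call has 1 to 10 rows; each row is the pose to reach, as a shift and turn from the pose commanded when the call began, along the tool's axes at that moment; what a row does not reach only later rows make up. A row lasts 1/10 s, in which the tool goes at most 50 mm and 8.59 degrees, less where a joint would pass 70% of its speed; a pose out of reach is approached as far as the arm can. A call with a gripper value outside its range is refused whole. The fingers move at their own pace and stop on an object; "newtons" is the grip in N (left out, the last holds). Time passes only in rows, so rows that repeat a pose let the fingers close. It gives the time, the measured TCP pose, the force and the opening at its end, in the units of the state.
- r.sense(): the state, without advancing time (a new reading comes with each control period).
- r.grab_frame(name): name is "scene" or "top" or "wrist"; returns a dict with "pixels" (420x560x3 uint8, red, green, blue), "z_map" (420x560 float32, m along the optical axis (not along the pixel's ray), 0 where there is no reading), "vfov" (degrees; the focal length in pixels is half the picture's height over the tangent of half this angle, whatever the lens; pixels are square), "cx", "cy" (the principal point, pixels), "xyz" and "orientation" of the camera in the world; the wrist camera has in their place "hand_eye" (4x4, takes a point from camera to tool coordinates, whose origin is the TCP and whose axes are the tool frame's). Camera axes: x right, y down, z forward; pixel columns grow to the right and rows downward; lengths in m; the calibration is good to about 2 mm. The wrist camera is an equidistant fisheye: a pixel r from the principal point sees the ray r / f radians off the axis. A picture is of the moment at which its call begins: read the wrist's pose just before it.
- r.hand_in(): hands the job in, once; it reports no verdict.
The state is a dict: "t": time; "joint_pos": joint angles; "qvel": joint speeds; "tau": joint torques, N m; "tool_pos": TCP position; "eef_rot": TCP orientation; "ft_force": force on the tool from outside, world axes, zero at the start; "torque": the same for the moment, N m; "finger_gap": opening from 0.0 (shut) to 1.0 (fully open).
Only numpy, scipy, OpenCV 4.12 (cv2) and the standard library are available. Lean on these libraries where they do the work, as an engineer would, in place of code of your own. Each camera call takes 0.05 s, during which the arm holds its last target. There are 200 camera calls.

## Working session

There is one attempt and no reset: what is moved stays moved. The work goes in short steps, Python scripts to look and compute and a tool call to move; the robot and the scene stay as the last step left them, time stands still between calls to the robot, and variables do not carry over. Pictures are saved under pics/ and viewed, about 8 in all and at most 12, crops included, and the job is handed in when it is done.

Besides the shell and the picture viewer there is one more tool, called after "Emit:" as name(argument=value, ...) on one line, values as JSON. jog_arm: Moves the arm, as the interface text tells. Its arguments: {"type":"object","properties":{"increments":{"type":"array","items":{"type":"number"}},"newtons":{"type":"number"}},"required":["increments"]}

```bash
mkdir -p pics
python3 - <<'E'
from rig import r
import cv2,numpy as np,pickle
s=r.sense();print({k:np.round(v,4).tolist() for k,v in s.items()})
for n in("top","scene"):
    f=r.grab_frame(n);pickle.dump(f,open(f'{n}.pkl','wb'))
    cv2.imwrite(f'pics/{n}.png',f["pixels"][:,:,::-1]);print(n,f["vfov"],f["cx"],f["cy"],f["xyz"],f["orientation"])
E
```

```text
{'t': 0.0, 'joint_pos': [-1.4278, 0.5765, 0.0249, 1.4379, -0.015, 1.129, -0.0565], 'qvel': [-0.0003, -0.0006, -0.0006, -0.0016, 0.0001, -0.0006, -0.0006], 'tau': [-0.0004, -76.5749, 2.2499, -28.5965, 0.0152, 0.0127, 0.0], 'tool_pos': [0.1517, 0.6573, 0.2475], 'eef_rot': [[0.2248, 0.9744, -0.0003], [0.9744, -0.2248, -0.0016], [-0.0017, 0.0001, -1.0]], 'ft_force': [-0.6031, 0.0656, 0.0654], 'torque': [-0.0216, 0.0322, -0.0389], 'finger_gap': 0.9973}
top 50.72578798831648 280.9877719769881 210.50813578500282 [0.55565443 0.05177744 0.99967287] [[-1.08525499e-03 -9.96936017e-01  7.82138165e-02]
 [-9.99952588e-01  3.25005095e-04 -9.73222234e-03]
 [ 9.67698308e-03 -7.82206702e-02 -9.96889103e-01]]
scene 42.430743744815366 270.0906108144852 213.94760488521206 [ 0.97739256 -0.54518082  0.93186623] [[ 0.83919832  0.43420613 -0.32743124]
 [ 0.5437994  -0.6641087   0.51307099]
 [ 0.00532864 -0.60862523 -0.79343994]]
```

View pics/top.png

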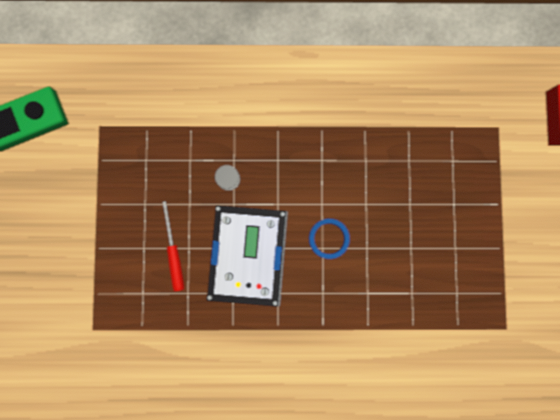

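View pics/scene.png

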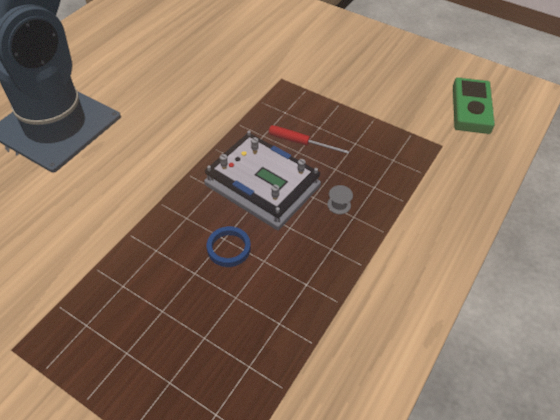

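The top view shows the jig at about (247,256). The finished knobs are at (227,220), (270,223) and (264,291), and the inset knob at (228,276) is the work screw. The tape is at (330,239), the spool at (227,178) and the screwdriver at (173,250). The scene view agrees.

```bash
cat > h.py <<'E'
import numpy as np,pickle,cv2
def cloud(f):
    F=210/np.tan(np.radians(f["vfov"]/2));v,u=np.mgrid[:420,:560]
    z=f["z_map"];c=np.stack([(u-f["cx"])/F*z,(v-f["cy"])/F*z,z],-1)
    return c@np.array(f["orientation"]).T+np.array(f["xyz"])
def ray(f,u,v,h):
    F=210/np.tan(np.radians(f["vfov"]/2));d=np.array(f["orientation"])@[(u-f["cx"])/F,(v-f["cy"])/F,1]
    o=np.array(f["xyz"]);return o+d*(h-o[2])/d[2]
E
python3 - <<'E'
from h import *
for n in("top","scene"):
    f=pickle.load(open(n+'.pkl','rb'));P=cloud(f)
    print(n,"bench z",np.median(P[230:300,400:480,2]) if n=="top" else np.median(P[330:360,150:200,2]))
    m=((P[...,2]>.075)&(P[...,2]<.13)&(P[...,0]>.3)&(P[...,0]<.7)&(abs(P[...,1])<.4)).astype('uint8')
    k,l,st,c=cv2.connectedComponentsWithStats(m)
    for i in range(1,k):
        if st[i,4]<5: continue
        q=P[l==i];zt=np.percentile(q[:,2],90);t=q[q[:,2]>zt-.006]
        print(c[i].round(1),st[i,4],"ztop",zt.round(4),"ctr",((t.max(0)+t.min(0))/2).round(4),t.mean(0).round(4))
f=pickle.load(open('top.pkl','rb'))
cr=cv2.resize(f["pixels"][195:315,150:350,::-1],None,fx=4,fy=4,interpolation=cv2.INTER_CUBIC);cv2.imwrite('pics/crop.png',cr)
E
```

```text
top bench z 0.00048595312919497147
[225.6 219.5] 53 ztop 0.0895 ctr [0.6087 0.1572 0.0877] [0.6087 0.1572 0.0877]
[269.6 223.5] 51 ztop 0.0898 ctr [0.6004 0.0666 0.0874] [0.6007 0.0664 0.0875]
[227.9 276.2] 58 ztop 0.0956 ctr [0.4927 0.1515 0.0942] [0.4925 0.1513 0.0936]
[263.9 291.5] 54 ztop 0.0901 ctr [0.4618 0.0787 0.0879] [0.4618 0.078  0.088 ]
scene bench z 0.0019516942329046993
[254.7 142.2] 76 ztop 0.0964 ctr [0.4929 0.1485 0.0945] [0.4932 0.1488 0.0944]
[223.6 158.3] 66 ztop 0.0906 ctr [0.4617 0.0749 0.0886] [0.4621 0.0748 0.0883]
[301.4 163. ] 69 ztop 0.0905 ctr [0.6088 0.1552 0.0889] [0.6094 0.1547 0.0887]
[275.3 188.7] 68 ztop 0.0907 ctr [0.6013 0.0631 0.0893] [0.6006 0.0631 0.0891]
```

View pics/crop.png

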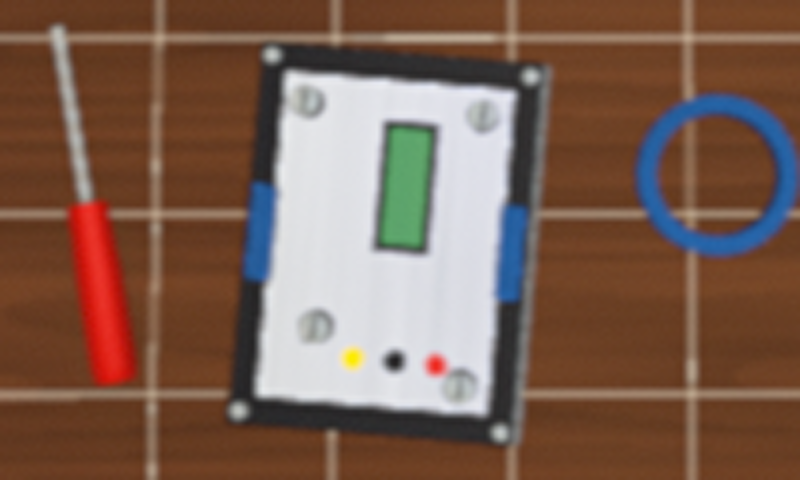

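Emit:
jog_arm(increments=[-20,21,0,0,40,-60,64,0,0,40,-90,96,0,0,40,-120,128,0,0,40,-150,160,0,0,40,-180,192,0,0,40,-210,224,0,0,40,-240,256,0,0,40,-270,288,0,0,40,-300,320,0,0,40], newtons=80)

```text
t: 1.1
tool_pos: [0.3967, 0.2917, 0.2482]
eef_rot: [[0.225, 0.974, -0.0], [0.974, -0.225, -0.0], [-0.0, -0.0, -1.0]]
ft_force: [0.0, 0.8, 0.6]
finger_gap: 0.47
```

Emit:
jog_arm(increments=[-25,27,0,-2,40,-55,59,0,-5,40,-80,86,20,-8,40,-100,107,50,-8,40,-112,120,60,-8,40,-118,126,80,-8,40,-118,126,85,-8,40,-118,126,85,-8,40])

```text
t: 1.9
tool_pos: [0.4916, 0.1503, 0.1627]
eef_rot: [[0.087, 0.996, -0.002], [0.996, -0.087, -0.001], [-0.001, -0.002, -1.0]]
ft_force: [0.1, 0.0, -0.5]
finger_gap: 0.471
```

Run:
```python
from rig import r
import cv2,numpy as np,pickle
s=r.sense();f=r.grab_frame("wrist");pickle.dump((s,f),open('w.pkl','wb'))
print({k:np.round(s[k],4).tolist() for k in("t","tool_pos","eef_rot","ft_force","finger_gap")})
print(f["vfov"],f["cx"],f["cy"],np.round(f["hand_eye"],4))
cv2.imwrite('pics/w1.png',f["pixels"][:,:,::-1])
```

```text
{'t': 1.9, 'tool_pos': [0.4916, 0.1503, 0.1627], 'eef_rot': [[0.0871, 0.9962, -0.002], [0.9962, -0.0871, -0.0005], [-0.0007, -0.002, -1.0]], 'ft_force': [0.1248, 0.0445, -0.4845], 'finger_gap': 0.4713}
65.70646984690485 283.56046083282894 211.92491965937796 [[ 1.000e+00 -3.000e-04 -1.100e-03 -3.000e-04]
 [ 6.000e-04  9.584e-01  2.855e-01 -7.280e-02]
 [ 9.000e-04 -2.855e-01  9.584e-01 -1.266e-01]
 [ 0.000e+00  0.000e+00  0.000e+00  1.000e+00]]
```

View pics/w1.png

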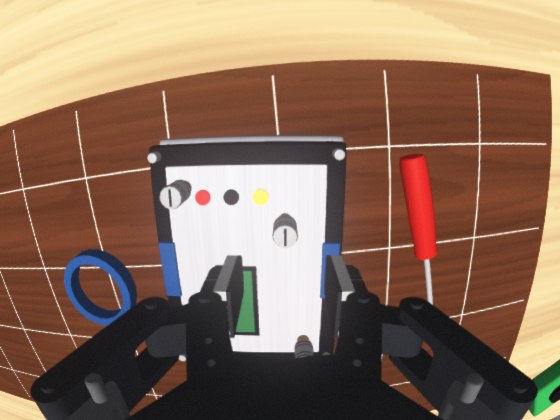

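The wrist view shows the work knob's slotted top at (285,236), midway between the pads at about (232,280) and (340,280). I'll cast a ray to it.

Run:
```python
import numpy as np,pickle
s,f=pickle.load(open('w.pkl','rb'));F=210/np.tan(np.radians(f["vfov"]/2));H=np.array(f["hand_eye"])
def pt(u,v,h):
    d=np.array([u-f["cx"],v-f["cy"]]);n=np.hypot(*d);th=n/F
    c=np.r_[np.sin(th)*d/n,np.cos(th)]
    o=s["eef_rot"]@H[:3,3]+s["tool_pos"];w=s["eef_rot"]@H[:3,:3]@c
    return (o+w*(h-o[2])/w[2]).round(4)
R=np.array(s["eef_rot"])
for h in(.092,.095,.098):
    p=pt(285,236,h);print(h,p,"tool",(R.T@(p-s["tool_pos"])).round(4))
print("ref knob (70/-70,-46)",pt(171,198,.088))
z=f["z_map"];print("zmap",z[230:242:3,279:292:3].round(4))
d=np.array([285-f["cx"],236-f["cy"]]);n=np.hypot(*d);zz=np.median(z[232:241,281:290]);c=np.r_[d/n*np.tan(n/F),1]*zz
print("top point",(R@(H[:3,:3]@c+H[:3,3])+s["tool_pos"]).round(4))
```

```text
0.092 [0.4937 0.1505 0.092 ] tool [0.0005 0.0022 0.0707]
0.095 [0.4926 0.1506 0.095 ] tool [0.0005 0.0011 0.0677]
0.098 [0.4915 0.1507 0.098 ] tool [ 0.0005 -0.0001  0.0647]
ref knob (70/-70,-46) [0.4625 0.0772 0.088 ]
zmap [[0.206  0.2055 0.206  0.2069 0.2068]
 [0.2066 0.2066 0.2077 0.2073 0.2069]
 [0.2067 0.2072 0.207  0.208  0.207 ]
 [0.2085 0.2073 0.2071 0.2084 0.2098]]
top point [0.4926 0.1506 0.0951]
```

Emit:
jog_arm(increments=[0.5,1.2,20,0,40,0.5,1.2,45,0,40,0.5,1.2,65,0,40,0.5,1.2,76,0,40,0.5,1.2,76,0,40,0.5,1.2,76,0,25,0.5,1.2,76,0,20])

```text
t: 2.65
tool_pos: [0.4942, 0.1509, 0.0884]
eef_rot: [[0.087, 0.996, 0.002], [0.996, -0.087, 0.001], [0.001, 0.002, -1.0]]
ft_force: [0.2, 0.5, 0.3]
finger_gap: 0.234
```

Emit:
jog_arm(increments=[0,0,0,0,16,0,0,0,0,14,0,0,0,0,10,0,0,0,0,10,0,0,0,0,10])

```text
t: 3.15
tool_pos: [0.4941, 0.1507, 0.0876]
eef_rot: [[0.087, 0.996, 0.001], [0.996, -0.087, 0.0], [0.001, 0.001, -1.0]]
ft_force: [0.4, 1.1, 4.2]
finger_gap: 0.156
```

```bash
cat > st.py <<'E'
from rig import r
import numpy as np
s=r.sense();print({k:np.round(s[k],4).tolist() for k in("t","tool_pos","ft_force","torque","finger_gap")})
E
python3 st.py
python3 - <<'E'
from rig import r
import cv2
f=r.grab_frame("scene");cv2.imwrite('pics/s2.png',cv2.resize(f["pixels"][80:230,160:360,::-1],None,fx=4,fy=4,interpolation=cv2.INTER_CUBIC))
E
```

```text
{'t': 3.15, 'tool_pos': [0.4941, 0.1507, 0.0876], 'ft_force': [0.3967, 1.1042, 4.2332], 'torque': [0.228, -0.2068, -0.0399], 'finger_gap': 0.1559}
```

View pics/s2.png

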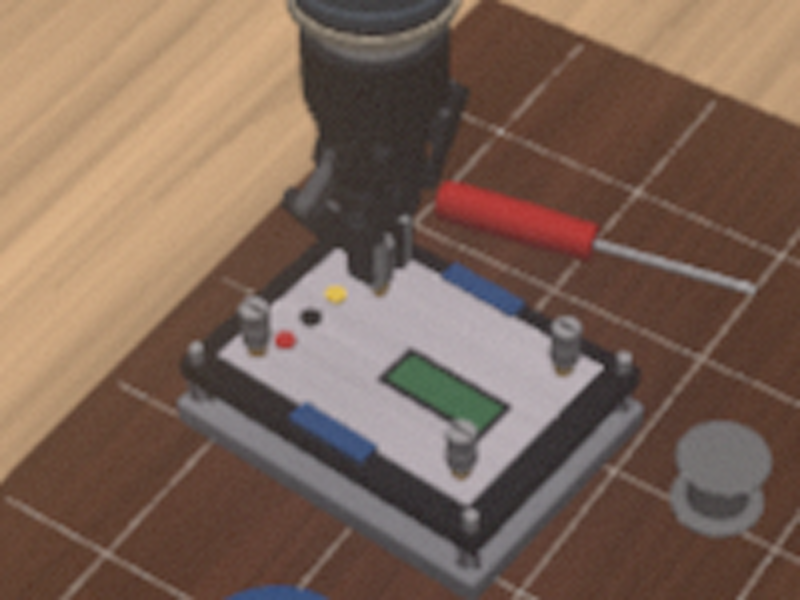

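Emit:
jog_arm(increments=[0,0,0.5,0,10,0,0,1,0,10,0,0,1,0,10,0,0,1,0,10])

```text
t: 3.6
tool_pos: [0.4941, 0.1508, 0.0868]
eef_rot: [[0.087, 0.996, 0.001], [0.996, -0.087, 0.001], [0.001, 0.001, -1.0]]
ft_force: [0.5, 0.8, 9.6]
finger_gap: 0.154
```

Emit:
jog_arm(increments=[0,0,0.5,0,10,0,0,1,0,10,0,0,1,0,10])

```text
t: 3.9
tool_pos: [0.4941, 0.1508, 0.0859]
eef_rot: [[0.087, 0.996, 0.001], [0.996, -0.087, 0.001], [0.001, 0.001, -1.0]]
ft_force: [-0.1, 0.3, 12.1]
finger_gap: 0.155
```

Emit:
jog_arm(increments=[0,0,0.5,0,10,0,0,1,0,10,0,0,1,0,10])

```text
t: 4.2
tool_pos: [0.4941, 0.1507, 0.085]
eef_rot: [[0.087, 0.996, 0.001], [0.996, -0.087, 0.001], [0.001, 0.001, -1.0]]
ft_force: [0.0, 0.5, 11.9]
finger_gap: 0.158
```

Emit:
jog_arm(increments=[0,0,0.5,0,10,0,0,1,0,10,0,0,1.5,0,10,0,0,1.5,0,10])

```text
t: 4.6
tool_pos: [0.4941, 0.1508, 0.0835]
eef_rot: [[0.087, 0.996, 0.001], [0.996, -0.087, 0.001], [0.001, 0.001, -1.0]]
ft_force: [0.2, 0.3, 12.1]
finger_gap: 0.157
```

Emit:
jog_arm(increments=[0,0,0.5,0,10,0,0,1,0,10,0,0,1,0,10])

```text
t: 4.9
tool_pos: [0.4941, 0.1508, 0.0825]
eef_rot: [[0.087, 0.996, 0.001], [0.996, -0.087, 0.001], [0.001, 0.001, -1.0]]
ft_force: [-0.4, 1.2, 11.2]
finger_gap: 0.154
```

Emit:
jog_arm(increments=[0,0,0.5,0,10,0,0,0.8,0,10,0,0,0.8,0,10])

```text
t: 5.2
tool_pos: [0.4941, 0.1508, 0.0817]
eef_rot: [[0.087, 0.996, 0.001], [0.996, -0.087, 0.001], [0.001, 0.001, -1.0]]
ft_force: [-0.5, 1.4, 12.0]
finger_gap: 0.154
```

Emit:
jog_arm(increments=[0,0,0.5,0,10,0,0,0.5,0,10,0,0,0.5,0,10])

```text
t: 5.5
tool_pos: [0.4941, 0.1507, 0.0812]
eef_rot: [[0.087, 0.996, 0.001], [0.996, -0.087, 0.001], [0.001, 0.001, -1.0]]
ft_force: [-0.5, 0.3, 11.5]
finger_gap: 0.154
```

Emit:
jog_arm(increments=[0,0,0.5,0,10,0,0,0.5,0,10,0,0,0.5,0,10])

```text
t: 5.8
tool_pos: [0.4941, 0.1507, 0.0807]
eef_rot: [[0.087, 0.996, 0.001], [0.996, -0.087, 0.001], [0.001, 0.001, -1.0]]
ft_force: [-1.1, 0.5, 12.9]
finger_gap: 0.156
```

Emit:
jog_arm(increments=[0,0,0.4,0,10,0,0,0.4,0,10,0,0,0.4,0,10])

```text
t: 6.1
tool_pos: [0.4941, 0.1508, 0.0805]
eef_rot: [[0.087, 0.996, 0.001], [0.996, -0.087, 0.001], [0.001, 0.001, -1.0]]
ft_force: [-0.3, 0.7, 13.8]
finger_gap: 0.155
```

Emit:
jog_arm(increments=[0,0,0.3,0,10,0,0,0.3,0,10,0,0,0.3,0,10])

```text
t: 6.4
tool_pos: [0.4941, 0.1507, 0.0802]
eef_rot: [[0.087, 0.996, 0.001], [0.996, -0.087, 0.001], [0.001, 0.001, -1.0]]
ft_force: [-2.1, 0.7, 15.8]
finger_gap: 0.149
```

Emit:
jog_arm(increments=[0,0,0.2,0,10,0,0,0.2,0,10,0,0,0.2,0,10])

```text
t: 6.7
tool_pos: [0.4941, 0.1508, 0.0801]
eef_rot: [[0.087, 0.996, 0.001], [0.996, -0.087, 0.001], [0.001, 0.001, -1.0]]
ft_force: [-2.0, 0.4, 16.7]
finger_gap: 0.154
```

Emit:
jog_arm(increments=[0,0,0.2,0,10,0,0,0.2,0,10,0,0,0.2,0,10,0,0,0.2,0,10])

```text
t: 7.1
tool_pos: [0.4942, 0.1508, 0.08]
eef_rot: [[0.087, 0.996, 0.002], [0.996, -0.087, 0.001], [0.001, 0.001, -1.0]]
ft_force: [-1.6, 0.7, 17.0]
finger_gap: 0.157
```

Emit:
jog_arm(increments=[0,0,-0.5,0,10,0,0,-1,0,10,0,0,-1.5,0,10,0,0,-2,0,10,0,0,-2.5,0,10,0,0,-3,0,10,0,0,-3,0,10])

```text
t: 7.8
tool_pos: [0.494, 0.1507, 0.082]
eef_rot: [[0.087, 0.996, 0.001], [0.996, -0.087, 0.0], [0.0, 0.001, -1.0]]
ft_force: [3.1, 1.9, 3.0]
finger_gap: 0.156
```

Emit:
jog_arm(increments=[0,0,-0.5,0,10,0,0,-1,0,10,0,0,-1,0,10])

```text
t: 8.1
tool_pos: [0.494, 0.1507, 0.0828]
eef_rot: [[0.087, 0.996, 0.001], [0.996, -0.087, 0.0], [0.0, 0.001, -1.0]]
ft_force: [4.7, 2.4, -0.8]
finger_gap: 0.156
```

Emit:
jog_arm(increments=[0,0,-0.5,0,10,0,0,-1,0,10,0,0,-1,0,10])

```text
t: 8.4
tool_pos: [0.494, 0.1507, 0.0839]
eef_rot: [[0.087, 0.996, 0.001], [0.996, -0.087, 0.0], [0.0, 0.001, -1.0]]
ft_force: [5.1, 2.8, -1.1]
finger_gap: 0.157
```

Emit:
jog_arm(increments=[0,0,-0.5,0,10,0,0,-0.5,0,10,0,0,-0.5,0,10])

```text
t: 8.7
tool_pos: [0.494, 0.1507, 0.0844]
eef_rot: [[0.087, 0.996, 0.001], [0.996, -0.087, 0.0], [0.0, 0.001, -1.0]]
ft_force: [4.9, 1.8, -1.8]
finger_gap: 0.159
```

Emit:
jog_arm(increments=[0,0,-0.5,0,10,0,0,-0.5,0,10,0,0,-0.5,0,10])

```text
t: 9.0
tool_pos: [0.4939, 0.1507, 0.0848]
eef_rot: [[0.087, 0.996, 0.001], [0.996, -0.087, 0.0], [0.0, 0.001, -1.0]]
ft_force: [4.0, 2.7, -0.9]
finger_gap: 0.153
```

Emit:
jog_arm(increments=[0,0,-0.5,0,10,0,0,-0.5,0,10,0,0,-0.5,0,10])

```text
t: 9.3
tool_pos: [0.494, 0.1507, 0.0854]
eef_rot: [[0.087, 0.996, 0.001], [0.996, -0.087, 0.0], [0.0, 0.001, -1.0]]
ft_force: [4.6, 2.8, -1.2]
finger_gap: 0.153
```

Emit:
jog_arm(increments=[0,0,-0.4,0,10,0,0,-0.4,0,10,0,0,-0.4,0,10])

```text
t: 9.6
tool_pos: [0.4939, 0.1507, 0.0857]
eef_rot: [[0.087, 0.996, 0.001], [0.996, -0.087, 0.0], [0.0, 0.001, -1.0]]
ft_force: [3.9, 1.8, -1.7]
finger_gap: 0.157
```

Emit:
jog_arm(increments=[0,0,-0.4,0,10,0,0,-0.4,0,10,0,0,-0.4,0,10])

```text
t: 9.9
tool_pos: [0.494, 0.1507, 0.0862]
eef_rot: [[0.087, 0.996, 0.001], [0.996, -0.087, 0.0], [0.0, 0.001, -1.0]]
ft_force: [4.5, 2.2, -1.7]
finger_gap: 0.156
```

Emit:
jog_arm(increments=[0,0,-0.4,0,10,0,0,-0.4,0,10,0,0,-0.4,0,10])

```text
t: 10.2
tool_pos: [0.494, 0.1507, 0.0866]
eef_rot: [[0.087, 0.996, 0.001], [0.996, -0.087, 0.0], [0.0, 0.001, -1.0]]
ft_force: [5.1, 3.3, -0.4]
finger_gap: 0.154
```

Emit:
jog_arm(increments=[0,0,-0.3,0,10,0,0,-0.3,0,10,0,0,-0.3,0,10])

```text
t: 10.5
tool_pos: [0.4939, 0.1507, 0.0868]
eef_rot: [[0.087, 0.996, 0.001], [0.996, -0.087, 0.0], [0.0, 0.001, -1.0]]
ft_force: [3.3, 1.5, -1.4]
finger_gap: 0.155
```

Emit:
jog_arm(increments=[0,0,-0.3,0,10,0,0,-0.3,0,10,0,0,-0.3,0,10])

```text
t: 10.8
tool_pos: [0.4939, 0.1507, 0.087]
eef_rot: [[0.087, 0.996, 0.001], [0.996, -0.087, 0.0], [0.0, 0.0, -1.0]]
ft_force: [4.6, 2.6, -2.6]
finger_gap: 0.153
```

Emit:
jog_arm(increments=[0,0,-0.3,0,10,0,0,-0.3,0,10,0,0,-0.3,0,10])

```text
t: 11.1
tool_pos: [0.4939, 0.1507, 0.0872]
eef_rot: [[0.087, 0.996, 0.0], [0.996, -0.087, 0.0], [0.0, 0.0, -1.0]]
ft_force: [4.8, 2.7, -4.3]
finger_gap: 0.154
```

Emit:
jog_arm(increments=[0,0,-0.3,0,10,0,0,-0.3,0,10,0,0,-0.3,0,10])

```text
t: 11.4
tool_pos: [0.4939, 0.1507, 0.0874]
eef_rot: [[0.087, 0.996, 0.0], [0.996, -0.087, 0.0], [0.0, 0.0, -1.0]]
ft_force: [5.2, 2.6, -5.9]
finger_gap: 0.15
```

Emit:
jog_arm(increments=[0,0,-0.3,0,10,0,0,-0.3,0,10,0,0,-0.3,0,10])

```text
t: 11.7
tool_pos: [0.4939, 0.1507, 0.0876]
eef_rot: [[0.087, 0.996, 0.0], [0.996, -0.087, 0.0], [0.0, 0.0, -1.0]]
ft_force: [5.5, 2.2, -8.0]
finger_gap: 0.154
```

```bash
python3 st.py
```

```text
{'t': 11.7, 'tool_pos': [0.4939, 0.1507, 0.0876], 'ft_force': [5.4912, 2.2117, -8.024], 'torque': [0.5976, -1.3048, -0.0307], 'finger_gap': 0.1536}
```

Emit:
jog_arm(increments=[0,0,0,0,10,0,0,0,0,10,0,0,0,0,10,0,0,0,0,10,0,0,0,0,10,0,0,0,0,10])

```text
t: 12.3
tool_pos: [0.4939, 0.1507, 0.0876]
eef_rot: [[0.087, 0.996, 0.0], [0.996, -0.087, 0.0], [0.0, 0.0, -1.0]]
ft_force: [5.6, 2.4, -7.3]
finger_gap: 0.152
```

Emit:
jog_arm(increments=[0,0,0,0,10,0,0,0,0,10,0,0,0,0,10,0,0,0,0,10,0,0,0,0,10,0,0,0,0,10,0,0,0,0,10])

```text
t: 13.0
tool_pos: [0.4939, 0.1507, 0.0876]
eef_rot: [[0.087, 0.996, 0.0], [0.996, -0.087, 0.0], [0.0, 0.0, -1.0]]
ft_force: [6.0, 2.3, -7.9]
finger_gap: 0.157
```

Emit:
jog_arm(increments=[0,0,0.3,0,10,0,0,0.6,0,10,0,0,1,0,10,0,0,1.5,0,10,0,0,2,0,10,0,0,2.5,0,10,0,0,2.5,0,10])

```text
t: 13.7
tool_pos: [0.4939, 0.1507, 0.0856]
eef_rot: [[0.087, 0.996, 0.001], [0.996, -0.087, 0.0], [0.0, 0.001, -1.0]]
ft_force: [4.8, 2.9, -0.1]
finger_gap: 0.156
```

Emit:
jog_arm(increments=[0,0,0,0,16,0,0,0,0,20,0,0,0,0,26,0,0,0,0,34,0,0,0,0,40,0,0,0,0,40])

```text
t: 14.3
tool_pos: [0.4934, 0.1504, 0.0855]
eef_rot: [[0.087, 0.996, -0.0], [0.996, -0.087, -0.0], [-0.0, -0.0, -1.0]]
ft_force: [0.1, 0.5, -0.3]
finger_gap: 0.47
```

Emit:
jog_arm(increments=[0,0,-10,0,40,0,0,-30,0,40,0,0,-55,0,40,0,0,-75,0,40,0,0,-80,0,40,0,0,-80,0,40,0,0,-80,0,40])

```text
t: 15.0
tool_pos: [0.4932, 0.1504, 0.1651]
eef_rot: [[0.087, 0.996, -0.001], [0.996, -0.087, -0.0], [-0.0, -0.001, -1.0]]
ft_force: [-0.2, 0.6, -0.1]
finger_gap: 0.465
```

```bash
python3 st.py
python3 - <<'E'
from rig import r
from h import *
f=r.grab_frame("scene");P=cloud(f)
for n,(u,v) in dict(work=(255,142),ref=(224,158),ref2=(301,163),ref3=(275,189)).items():
    q=P[v-12:v+12,u-6:u+7].reshape(-1,3);q=q[(q[:,2]>.07)&(q[:,2]<.11)];print(n,len(q),np.percentile(q[:,2],90).round(4))
cv2.imwrite('pics/s3.png',cv2.resize(f["pixels"][110:220,190:340,::-1],None,fx=5,fy=5,interpolation=cv2.INTER_CUBIC))
E
```

```text
{'t': 15.0, 'tool_pos': [0.4932, 0.1504, 0.1651], 'ft_force': [-0.2016, 0.5875, -0.0968], 'torque': [0.0337, 0.0129, -0.018], 'finger_gap': 0.4647}
work 82 0.0937
ref 80 0.0909
ref2 79 0.0899
ref3 81 0.0909
```

View pics/s3.png

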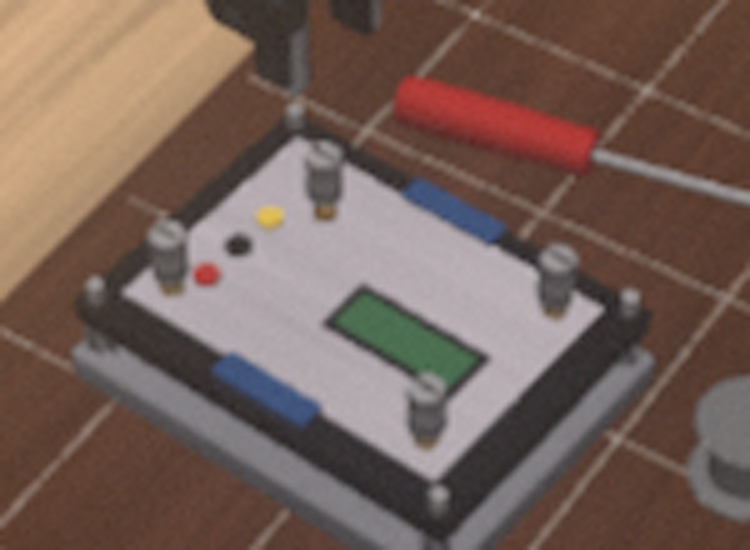

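The work knob, at (325,178), stands about 3 mm above the finished ones. I let go 3.2 mm up its free float, so that height fits a ferrule that is home. The arm is clear, so I'm handing in.

```bash
python3 -c "
from rig import r
print(r.hand_in())"
```

```text
the job is handed in; nothing more can be done
None
```

I pressed the work screw home, tugged it, let it go and handed the job in at about 15 s; no verdict is reported.

- **Press:** The ferrule slid under a reading of about 12 N, then the force rose along the spring slope to a peak reading of 17 N, which marks the hard stop. The total slide was about 6 mm.
- **Tug:** I took up about 4.5 mm of knob play, then held a pull reading 7.3–8.0 N for 1.3 s. The height stayed steady throughout, so the ferrule did not slip.
- **Release:** I eased off to about 0 N, opened the fingers and lifted clear.
- **Last checks:** The final wrist force was about 0 N. The work knob's top is about 3 mm above the finished ones, which matches letting go 3.2 mm up its float, so the ferrule should be home. The screwdriver and the visible part of the spool look undisturbed; the tape was outside the last picture.
- **Disagreements:** The sliding force read about 12 N against the stated 14 N, so the sensor may read slightly low. That would put the real tug at about 9 N, still inside the 6 to 10.5 N band. There was also a 5–6 N sideways force during the tug, which disappeared on release.

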